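# Set the air and seat the feed gear of the air-cushion machine

### The arm

A 7-joint arm with a two-finger parallel gripper is mounted at the origin on the work surface. World frame = base frame: x ahead of the robot, y to its left, z up, the work surface at z = 0. Lengths are in m, angles in rad, forces in N, time in s.
With the tool pointing down it reaches from about 0.425 to 0.875 m from the base axis. Payload 8.4 kg.
Tool frame: the origin (TCP) lies on the centre line of the jaws, within the pads' length; the fingertips stand 19 mm ahead of it and the grasp point (between the pads) is the TCP; x points along the fingers, y is the direction in which the jaws open and shut, and the axes are right-handed (so a half turn about x gives the same grasp; the last joint's range is limited). The gripper opens to 87 mm and grips with 3 to 60 N. Pads are 19 mm wide; open, the fingers measure 117 mm over their backs; the gripper's body (75 mm by 190 mm) begins 51 mm behind the grasp point.
Start: joints at [1.214, 0.333, 0.04, 1.465, -0.013, 1.343, -0.059], TCP at [0.166, -0.628, 0.203] pointing down, gripper open.
Joint ranges: [-2.58, 2.58], [-0.38, 2.09], [-1.3, 1.39], [0.25, 2.4], [-1.5, 4.64], [0.08, 2.09], [-2.65, 2.65]. Speed limits (rad/s): [2.22, 2.22, 2.79, 2.79, 3.14, 3.14, 3.14].

### API

Orientations are given as [roll, pitch, yaw] about the fixed x, y, z axes, in that order (R = Rz(yaw) Ry(pitch) Rx(roll)).
In Python, from cell import sense, camera, job_done gives the robot as it stands.
- The arm moves only by the tool jog_arm, never from a script. Its argument "moves" is a list that holds one entry, the list of rows, each a list of 7 numbers: the closure in counts, from 0 (fully open) to 255 (shut), then the shift along the tool's x, y, z in mm, then the turn, a rotation vector about the tool's x, y, z in degrees. In form: [[[grip, x, y, z, rx, ry, rz], ...]]. A call has 1 to 12 rows; each row shifts and turns the commanded pose from where the row before left it, along the tool's axes as they then stand; what a row does not reach is not made up. A row lasts 1/10 s, in which the tool goes at most 50 mm and 8.59 degrees, less where a joint would pass 70% of its speed; a pose out of reach is approached as far as the arm can. A call is refused whole if a number of a shift passes 50 or a number of a turn 8.59, either way. A call with a gripper value outside its range is refused whole. The fingers move at their own pace and stop on an object; the grip force is fixed at half the most. Time passes only in rows, so rows that do not move let the fingers close. It gives the time, the measured TCP pose, the force and the opening at its end, in the units of the state.
- sense(): the state, without advancing time (a new reading comes with each control period).
- camera(name): name is "scene" or "top" or "wrist"; returns a dict with "pixels" (400x640x3 uint8, red, green, blue), "depth" (400x640 float32, m along the optical axis (not along the pixel's ray), 0 where there is no reading), "mtx" (3x3 intrinsics, pixels), "extrinsics" (4x4, takes a point from camera to world coordinates); the wrist camera has in their place "hand_eye" (4x4, takes a point from camera to tool coordinates, whose origin is the TCP and whose axes are the tool frame's). Camera axes: x right, y up, looking along -z (the intrinsics and any distortion apply to the point x, -y, -z); pixel columns grow to the right and rows downward; lengths in m; the calibration is good to about 2 mm. A picture is of the moment at which its call begins: read the wrist's pose just before it.
- job_done(): hands the job in, once; it reports no verdict.
The state is a dict: "time": time; "qpos": joint angles; "qd": joint speeds; "joint_efforts": joint torques, N m; "ee_pos": TCP position; "orientation": TCP orientation; "ft_force": force on the tool from outside, world axes, zero at the start; "ft_torque": the same for the moment, N m; "opening": finger opening in m.
Only numpy, scipy, OpenCV 4.12 (cv2) and the standard library are available. Lean on these libraries where they do the work, as an engineer would, in place of code of your own. Each camera call takes 0.05 s, during which the arm holds its last target. There are 200 camera calls.

### The job

Change the air-cushion machine over to small cushions: first turn the red lever of the air valve to the yellow half-open mark (45 degrees), and then take the blue feed gear from the wooden rack, turn it until its splines mesh with the socket on the machine's deck and slide it fully home, flange flat on the socket. A spring pushes it back up, so finish while still holding the gear in the gripper and pressing it down. Leave the valve at its mark, and leave the orange gear and everything else on the bench where it is.

Things in the scene. Friction and masses are not known exactly. Their poses are not given: they have to be found in the camera images.
- valve: Brass ball valve with a horizontal pipe, fixed on a 90 x 90 mm steel plate. Origin: centre of the plate's underside; z up through the lever's pivot. The shut lever points along the valve's -x, the fully open one along its +y. White quadrant (radius 56 mm, 78 mm above the bench): thin black marks at shut and open, a broad yellow mark half-way between, out to 62 mm from the pivot
- valve_lever (a joint): opening angle of the red lever: 0 = shut, 1.571 = fully open, 0.785 = the yellow half-open mark. Grows clockwise seen from above. It stays where it is left (friction about 0.15 N m) and has stops at both ends
- valve_axis (a point): point on the lever's vertical pivot axis at the lever's mid-height, 90 mm above the bench
- lever_grip (a point): point on the red lever 78 mm from the pivot at mid-height, 90 mm above the bench; pinch it here from above. The lever is a bar 12 mm wide, 14 mm tall, reaching 98 mm from the pivot; this point's x axis runs along it towards the pivot. Under it, nothing is higher than 30 mm
- gear: blue feed gear, about 0.22 kg, upright in a rack hole, flange on the rack. Origin: centre of the flange's underside (seating face); z up. Flange: toothed disc 71 mm wide, 12 mm thick. On top a white grip bar with a blue stripe, 44 mm long (gear's x), 20 mm wide (y), 12 to 52 mm above the origin: pinch it across the 20 mm. Splined stem below: see gear_nose
- gear_nose (a point): end of the gear's stem, 40 mm below the flange, on its axis (its axes are the gear's). The steel stem has a 22 mm core with a tapered nose, and four splines along the gear's +x, -x, +y, -y (alike every quarter turn): 8 mm wide, 34 mm over opposite ones, from the flange to 31 mm below it
- socket: splined socket, an upright dark steel ring 54 mm across with brass teeth inside, fixed on the machine's deck. Origin: centre of its mouth, in the flat rim on which the gear's flange sits, 135 mm above the bench; z up. Four slots 11 mm wide, 39 mm over opposite ones, along its +x, -x, +y, -y take the splines; the bore between the teeth is 26 mm
- seat_spring (a joint): travel of the spring-loaded red seat in the socket: 0 = up, its top 33 mm below the rim; 0.007 m with the gear fully home. It pushes up with 6.4 N at 0, 12 N at 0.007; let go, the gear rises 7 mm. If splines and slots are not in line, the splines land on the teeth and the flange stands 31 mm above the rim, the seat not touched
- machine: white air-cushion machine, fixed: deck 260 mm (x) by 340 mm (y), top 90 mm above the bench; a control tower covers its -y end (y from -170 to -70 mm), top 200 mm above the bench. Origin: centre of its footprint on the bench. The socket stands on the deck at x -20, y +70 mm
- rack: wooden gear rack, fixed, 205 mm (x) by 85 mm (y), 55 mm high; origin: centre of its underside. Two through-holes of 41 mm at x = -55 and +55 mm; one holds the blue gear, the other the orange one
- spare: orange gear, same shape as the blue one, in the rack's other hole; leave it
- lotion: white lotion bottle, 54 mm diameter, 150 mm high, origin at its base; leave it
- cream: amber jar with black cap, 64 mm diameter, 55 mm high, origin at its base; leave it
- carton: small cardboard carton 100 x 70 x 55 mm, origin at the centre of its underside; leave it
- tape: roll of yellow tape lying flat, 100 mm diameter, 48 mm high, origin at its underside; leave it
- driver: green screwdriver, 160 mm long, lying on the bench; leave it
- shampoo: red bottle with black cap, 52 mm diameter, 100 mm high, origin at its base; leave it
There are look-alikes about, which are no part of the job. Leave any turquoise look-alike of the gear alone.

How it is judged:
By the outcome, as a careful person would: the job done as asked, in the order asked, and still so for the second after the job is handed in, while the arm keeps its last pose, push and grip.
It also fails if it takes over 58 s, if anything falls off the work surface, if the arm or the gripper's body presses on something with over 40 N, if the wrist force passes 120 N, or if a joint passes its speed limit or range.

## Working session

There is one attempt and no reset: what is moved stays moved. The work goes in short steps, Python scripts to look and compute and a tool call to move; the robot and the scene stay as the last step left them, time stands still between calls to the robot, and variables do not carry over. Pictures are saved under pics/ and viewed, about 8 in all and at most 12, crops included, and the job is handed in when it is done.

Besides the shell and the picture viewer there is one more tool, called after "Emit:" by a JSON object that holds its "op" and its "data", one argument or row to a line. jog_arm: Moves the arm, as the interface text tells. Its arguments: {"type":"object","properties":{"moves":{"type":"array"}},"required":["moves"]}

```bash
mkdir -p pics; ls
cat > h.py <<'E'
import numpy as np, cv2, pickle
from cell import sense, camera, job_done
from scipy.spatial.transform import Rotation as R
def grab(n):
    s=sense(); c=camera(n)
    if 'hand_eye' in c:
        T=np.eye(4); T[:3,:3]=R.from_euler('xyz',s['orientation']).as_matrix(); T[:3,3]=s['ee_pos']
        c['extrinsics']=T@np.array(c['hand_eye'])
    c['s']=s; return c
def world(c):
    h,w=c['depth'].shape; v,u=np.mgrid[:h,:w]; K=np.array(c['mtx']); d=c['depth']
    P=np.stack([(u-K[0,2])/K[0,0]*d,-(v-K[1,2])/K[1,1]*d,-d],-1); E=np.array(c['extrinsics'])
    return P@E[:3,:3].T+E[:3,3]
def plane(c,u,v,z):
    K=np.array(c['mtx']);E=np.array(c['extrinsics']); r=E[:3,:3]@np.array([(u-K[0,2])/K[0,0],-(v-K[1,2])/K[1,1],-1])
    return E[:3,3]+r*(z-E[2,3])/r[2]
def save(c,n,crop=None,s=1):
    im=c['pixels'][:,:,::-1]
    if crop: im=im[crop[1]:crop[3],crop[0]:crop[2]]
    cv2.imwrite('pics/'+n+'.png',cv2.resize(im,None,fx=s,fy=s,interpolation=cv2.INTER_CUBIC))
def keep(c,n): pickle.dump(c,open(n+'.pkl','wb'))
def load(n): return pickle.load(open(n+'.pkl','rb'))
E
python3 - <<'E'
from h import *
for n in ['top','scene']:
    c=grab(n); keep(c,n); save(c,n); print(n,[k for k in c],c['mtx'],c['extrinsics'])
print(sense())
E
```

```text
pics
top ['pixels', 'depth', 'mtx', 'extrinsics', 's'] [[451.9967822    0.         321.31279611]
 [  0.         451.9967822  196.06097576]
 [  0.           0.           1.        ]] [[ 0.00957264  0.98894994 -0.14794043  0.40029208]
 [-0.99992758  0.01054611  0.00579715  0.08536427]
 [ 0.00729329  0.14787423  0.98897928  1.18118881]
 [ 0.          0.          0.          1.        ]]
scene ['pixels', 'depth', 'mtx', 'extrinsics', 's'] [[460.39592723   0.         310.99269784]
 [  0.         460.39592723 201.88306448]
 [  0.           0.           1.        ]] [[ 0.75372634 -0.41188055  0.5121045   1.13311899]
 [ 0.65694042  0.45080068 -0.60432444 -0.61126986]
 [ 0.01805243  0.79191739  0.61036133  0.8077001 ]
 [ 0.          0.          0.          1.        ]]
{'time': 0.1, 'qpos': array([ 1.21378586,  0.33382584,  0.03987761,  1.46620577, -0.01339149,
        1.34328234, -0.05851088]), 'qd': array([ 1.11435134e-06, -1.14472997e-03, -5.34589617e-04, -1.86575947e-03,
        9.04992014e-04,  4.60093328e-04, -9.65984127e-04]), 'joint_efforts': array([ 5.10972779e-03, -6.57809401e+01,  1.34037338e+00, -4.04711223e+01,
       -5.96558140e-02,  4.07827576e-02,  1.04137112e-04]), 'ee_pos': array([ 0.16557669, -0.62808363,  0.20214638]), 'orientation': array([-1.49768925,  1.5693409 ,  1.90168494]), 'ft_force': array([-0.2868467 ,  0.48736096, -0.22753494]), 'ft_torque': array([0.00113582, 0.00532284, 0.01027445]), 'opening': 0.08705459980306507}
```

View pics/top.png

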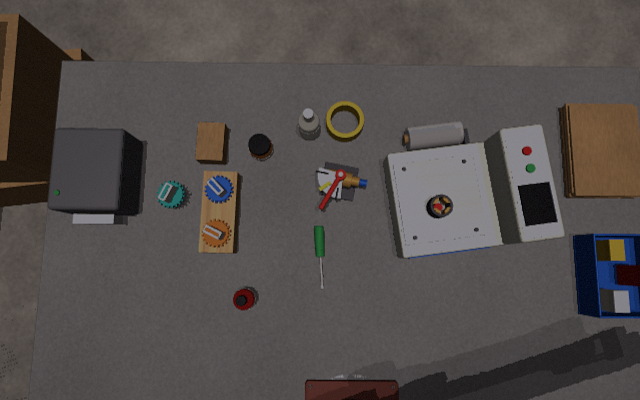

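View pics/scene.png

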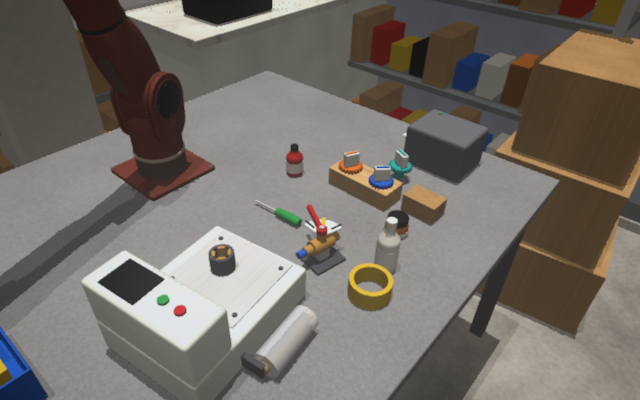

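Top view: the blue gear is at (219,189) in the rack, the orange one at (216,233) and the turquoise decoy at (172,194). The red lever runs from its pivot at (341,175) to its tip at (322,209), and the socket is at (440,206). Next I measure these and check them in one close crop.

```bash
cat > m.py <<'E'
from h import *
c=load('top'); W=world(c); hsv=cv2.cvtColor(c['pixels'],cv2.COLOR_RGB2HSV)
def msk(lo,hi,box):
    m=cv2.inRange(hsv,lo,hi); k=np.zeros_like(m); k[box[1]:box[3],box[0]:box[2]]=255; return (m&k)>0
def rect(name,m,z):
    v,u=np.nonzero(m); P=np.array([plane(c,a,b,z)[:2] for a,b in zip(u,v)])
    r=cv2.minAreaRect((P*1000).astype(np.float32)); zz=W[...,2][m]
    print(name,len(u),'cen',P.mean(0).round(4),'rect',np.round(r[0],1),np.round(r[1],1),round(r[2],1),'z',np.percentile(zz,[5,50,95]).round(3)); return P
red=msk((0,150,60),(8,255,255),(300,150,375,225))|msk((172,150,60),(180,255,255),(300,150,375,225))
P=rect('lever',red,.097)
d=cv2.fitLine((P*1000).astype(np.float32),cv2.DIST_L2,0,.01,.01).ravel(); print('lever line',d)
rect('yellow',msk((22,100,100),(35,255,255),(305,165,342,205)),.078)
rect('gear blue',msk((100,150,60),(125,255,255),(195,165,245,215)),.067)
for nm,b in [('bar',(205,175,235,203))]:
    m=msk((0,0,130),(180,90,255),b); rect(nm,m,.107)
for nm,b in [('socket',(420,185,460,225))]:
    m=msk((0,0,0),(180,255,90),b); rect(nm,m,.135)
    rect('brass',msk((10,60,60),(30,255,255),b),.13); rect('redseat',msk((0,150,60),(8,255,255),b),.102)
rect('rack',((W[...,2]>.045)&(W[...,2]<.062)&msk((8,60,40),(25,255,255),(190,165,250,260))),.055)
m=(W[...,2]>.08)&(W[...,2]<.1)&msk((0,0,100),(180,60,255),(385,140,505,262)); rect('deck',m,.09)
# plate
im=c['pixels'][:,:,::-1]
a=cv2.resize(im[150:220,300:380],None,fx=7,fy=7,interpolation=cv2.INTER_CUBIC)
b=cv2.resize(im[165:265,150:250],(490,490),interpolation=cv2.INTER_CUBIC); d=cv2.resize(im[180:230,415:465],(490,490),interpolation=cv2.INTER_CUBIC)
cv2.imwrite('pics/crop.png',cv2.resize(np.hstack([a,b,d]),None,fx=.52,fy=.52))
E
python3 m.py
```

```text
lever 213 cen [0.5821 0.0533] rect [578.6  51.5] [ 26.2 110.1] 65.5 z [0.091 0.096 0.1  ]
lever line [ 8.6550140e-01 -5.0090647e-01  5.8206519e+02  5.3329636e+01]
yellow 45 cen [0.5911 0.072 ] rect [591.5  71.8] [ 9. 31.] 34.6 z [0.074 0.078 0.082]
gear blue 359 cen [0.5818 0.334 ] rect [580.6 334. ] [65.7 66.8] 50.7 z [0.062 0.066 0.108]
bar 64 cen [0.5837 0.3357] rect [593.6 327.4] [41.8 43.8] 47.0 z [0.1   0.106 0.109]
socket 352 cen [ 0.5354 -0.1953] rect [ 535.8 -196.4] [52.  62.6] 31.2 z [0.092 0.13  0.136]
brass 108 cen [ 0.5385 -0.2035] rect [ 539.2 -203.4] [40.6 38.4] 8.8 z [0.112 0.134 0.138]
redseat 42 cen [ 0.54   -0.2023] rect [ 540.5 -202.5] [19.1 13.2] 63.5 z [0.097 0.101 0.106]
rack 1613 cen [0.5224 0.3348] rect [527.1 336.9] [ 85.8 204.8] 88.9 z [0.051 0.054 0.058]
deck 9668 cen [ 0.5592 -0.2212] rect [ 560.6 -220.6] [256.9 242.4] 8.1 z [0.087 0.09  0.094]
```

View pics/crop.png

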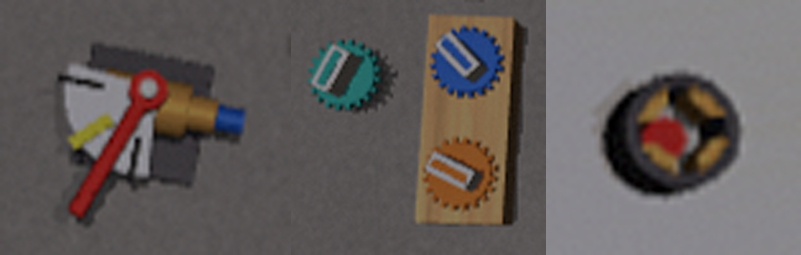

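```bash
cat >> h.py <<'E'
def plan(p,ydeg,c=None):
    """p: target TCP; ydeg: world angle of tool y (jaw) axis. Prints turn about tool axes, then shift in tool axes after turn"""
    s=sense(); A=R.from_euler('xyz',s['orientation']); y=np.array([np.cos(np.radians(ydeg)),np.sin(np.radians(ydeg)),0]); x=np.array([0,0,-1.])
    best=None
    for sg in (1,-1):
        B=R.from_matrix(np.stack([x,sg*y,np.cross(x,sg*y)],1)); rv=(A.inv()*B).as_rotvec(degrees=True)
        sh=B.inv().apply(np.array(p)-s['ee_pos'])*1000; sh0=A.inv().apply(np.array(p)-s['ee_pos'])*1000
        print('sg',sg,'turn',rv.round(2),'shift after',sh.round(1),'shift before turn',sh0.round(1))
    print('q',s['qpos'].round(2),'ee',s['ee_pos'].round(4),'F',s['ft_force'].round(1),'open',round(s['opening'],4),'t',s['time'])
E
python3 - <<'E'
from h import *
w=grab('wrist'); print(np.array(w['hand_eye']).round(3),w['mtx'])
A=R.from_euler('xyz',w['s']['orientation']).as_matrix(); print(A.round(3))
c=load('top')
piv=plane(c,340.7,174.2,.1); print('pivot',piv); y=np.array([.5911,.072])-piv[:2]; print('yellow ang',np.degrees(np.arctan2(y[1],y[0])),np.hypot(*y))
for u,v in [(300+80/3.64,150+78/3.64),(300+137/3.64,150+155/3.64)]:
    q=plane(c,u,v,.078)[:2]-piv[:2]; print(np.degrees(np.arctan2(q[1],q[0])),np.hypot(*q))
plan([piv[0]-.06,piv[1]+.03,.35],0)
E
```

```text
[[-0.     0.252 -0.968 -0.181]
 [ 1.     0.001  0.     0.   ]
 [ 0.001 -0.968 -0.252 -0.068]
 [ 0.     0.     0.     1.   ]] [[344.06940536   0.         320.32980006]
 [  0.         344.06940536 200.61124674]
 [  0.           0.           1.        ]]
[[-0.     0.255 -0.967]
 [ 0.001 -0.967 -0.255]
 [-1.    -0.001  0.   ]]
pivot [0.61639658 0.03229556 0.1       ]
yellow ang 122.50212162756476 0.04707822797770706
76.53127907148534 0.04682807562052856
171.40465602757203 0.04243387479873
sg 1 turn [-7.523e+01 -4.000e-02  6.000e-02] shift after [-147.7  390.8 -690.5] shift before turn [-147.  -568.2 -553.9]
sg -1 turn [1.0477e+02 7.0000e-02 5.0000e-02] shift after [-147.7 -390.8  690.5] shift before turn [-147.  -568.2 -553.9]
q [ 1.21  0.33  0.04  1.47 -0.01  1.34 -0.06] ee [ 0.1656 -0.6282  0.2023] F [-0.3 -0.5 -1.7] open 0.0869 t 0.15
```

Emit:
{"op": "jog_arm", "data": {
  "moves": [
    [[0,-49,0,0,0,0,0],[0,-49,0,0,0,0,0],[0,-49,0,0,0,0,0],[0,0,-34,-32,0,0,0],[0,0,-34,-32,0,0,0],[0,0,-34,-32,0,0,0],[0,0,-34,-32,0,0,0],[0,0,-34,-32,0,0,0],[0,0,-34,-32,0,0,0],[0,0,-34,-32,0,0,0],[0,0,-34,-32,0,0,0],[0,0,-34,-32,0,0,0]]
  ]
}}

```text
time: 1.35
ee_pos: [0.3666, -0.2573, 0.3499]
orientation: [1.168, 1.57, -1.716]
ft_force: [0.8, -0.7, -0.4]
opening: 0.0874
```

Emit:
{"op": "jog_arm", "data": {
  "moves": [
    [[0,0,-34,-32,-8,0,0],[0,0,-34,-32,0,0,0],[0,0,-34,-32,0,0,0],[0,0,-34,-32,0,0,0],[0,0,-34,-32,0,0,0],[0,0,-34,-32,0,0,0],[0,0,-34,-32,0,0,0],[0,0,-34,-32,0,0,0],[0,0,0,0,-8.5,0,0],[0,0,0,0,-8.5,0,0],[0,0,0,0,-8.5,0,0],[0,0,0,0,-8.5,0,0]]
  ]
}}

```text
time: 2.55
ee_pos: [0.5028, 0.0881, 0.3497]
orientation: [-1.05, 1.57, 3.089]
ft_force: [0.1, 0.2, 0.2]
opening: 0.087
```

```bash
python3 -c "
from h import *
plan([.565,.065,.32],60)"
```

```text
sg 1 turn [-9.286e+01 -1.000e-02  4.000e-02] shift after [29.7 11.1 65.4] shift before turn [ 29.6  64.8 -14.4]
sg -1 turn [8.714e+01 4.000e-02 1.000e-02] shift after [ 29.7 -11.1 -65.4] shift before turn [ 29.6  64.8 -14.4]
q [ 0.49  0.06 -0.78  1.51  0.04  1.59 -0.86] ee [0.5028 0.0881 0.3497] F [0.1 0.2 0.2] open 0.087 t 2.55
```

Emit:
{"op": "jog_arm", "data": {
  "moves": [
    [[0,0,0,0,-8.5,0,0],[0,0,0,0,-8.5,0,0],[0,0,0,0,-8.5,0,0],[0,0,0,0,-8.5,0,0],[0,0,0,0,-8.5,0,0],[0,0,0,0,-8.5,0,0],[0,0,0,0,-8.5,0,0],[0,0,0,0,-8.5,0,0],[0,0,0,0,-8.5,0,0],[0,0,0,0,-8.5,0,0],[0,15,5.5,33,-7.9,0,0],[0,15,5.5,33,0,0,0]]
  ]
}}

```text
time: 3.75
ee_pos: [0.5643, 0.0592, 0.3205]
orientation: [-0.14, 1.568, -0.665]
ft_force: [0.2, -2.0, 0.0]
opening: 0.0872
```

```bash
python3 -c "
from h import *
plan([.565,.065,.32],60)
c=grab('wrist');keep(c,'w1');save(c,'w1')"
```

```text
sg 1 turn [-0.05  0.16  0.02] shift after [ 0.5  5.4 -2.3] shift before turn [ 0.5  5.4 -2.3]
sg -1 turn [ 1.7995e+02  4.0000e-02 -2.5000e-01] shift after [ 0.5 -5.4  2.3] shift before turn [ 0.5  5.4 -2.3]
q [ 0.52  0.21 -0.83  1.44  0.16  1.55  0.74] ee [0.5643 0.0592 0.3205] F [ 0.2 -2.   0. ] open 0.0872 t 3.75
```

View pics/w1.png

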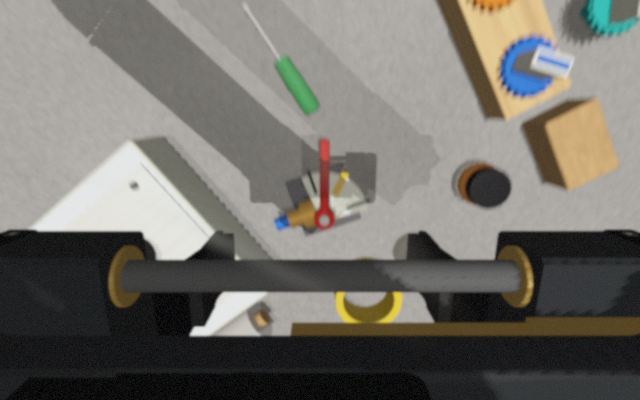

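The wrist view shows the red lever at (323,140)-(323,217), the yellow mark at (342,184), and the blue gear at (525,65), with its white bar striped in blue.

```bash
cat > m2.py <<'E'
from h import *
import sys
c=load(sys.argv[1]); bx=[int(a) for a in sys.argv[2].split(',')]
hsv=cv2.cvtColor(c['pixels'],cv2.COLOR_RGB2HSV); W=world(c)
k=np.zeros(hsv.shape[:2],bool); k[bx[1]:bx[3],bx[0]:bx[2]]=1
red=k&((cv2.inRange(hsv,(0,150,60),(8,255,255))|cv2.inRange(hsv,(172,150,60),(180,255,255)))>0)
yel=k&(cv2.inRange(hsv,(22,100,90),(35,255,255))>0)
def pts(m,z): v,u=np.nonzero(m); return np.array([plane(c,a,b,z)[:2] for a,b in zip(u,v)])
P=pts(red,.097); Y=pts(yel,.078)
d=cv2.fitLine((P*1000).astype(np.float32),cv2.DIST_L2,0,.01,.01).ravel(); a=np.array(d[:2]); a*=-np.sign(a[0]); t=(P-P.mean(0))@a
hub=P[t<t.min()+.024]; tip=P[t>t.max()-.03]
hc=np.array(cv2.minEnclosingCircle((hub*1000).astype(np.float32))[0])/1000; tc=tip.mean(0); dl=tc-hc
print('lever n',len(P),'line ang',np.degrees(np.arctan2(a[1],a[0])),'hub',hc,'tip-hub ang',np.degrees(np.arctan2(dl[1],dl[0])),'length',np.ptp(t),'z',np.median(W[red][:,2]))
dy=Y.mean(0)-hc; r=cv2.minAreaRect((Y*1000).astype(np.float32))
print('yellow n',len(Y),Y.mean(0),'ang',np.degrees(np.arctan2(dy[1],dy[0])),'r',np.hypot(*dy),r,'z',np.median(W[yel][:,2]))
dd=cv2.fitLine((Y*1000).astype(np.float32),cv2.DIST_L2,0,.01,.01).ravel(); print('yel axis',np.degrees(np.arctan2(dd[1],dd[0])))
E
python3 m2.py w1 295,130,380,232
```

```text
lever n 529 line ang 149.38026 hub [0.61629279 0.03199949] tip-hub ang 148.96952403635228 length 0.10441403459826037 z 0.0965757039584525
yellow n 143 [0.5921701  0.07150871] ang 121.40650823741494 r 0.046291270601537274 ((591.90478515625, 70.31644439697266), (10.052945137023926, 31.238868713378906), 32.10622787475586) z 0.07937535452306294
yel axis -54.833706
```

Run:
```python
from h import *
c=load('top'); W=world(c)
m=np.zeros((400,640),bool); m[95:150,290:330]=1; q=W[m&(W[...,2]>.06)]; print('lotion',q.min(0),q.max(0),np.median(q,0))
t=q[q[:,2]>.14]; print(t.mean(0),len(t))
a=np.radians(149.2); g=np.array([.6163+.078*np.cos(a),.032+.078*np.sin(a)])
plan([g[0],g[1],.15],59.2)
```

```text
lotion [0.40029208 0.08536427 0.06062621] [0.77439955 0.13996079 1.18118881] [0.7422141  0.11113512 0.10377369]
[0.70094607 0.10897917 0.29719149] 111
sg 1 turn [ 0.24 -0.12  0.12] shift after [165.4   5.3 -24.1] shift before turn [165.4   5.7 -23.7]
sg -1 turn [-179.76   -0.19   -0.18] shift after [165.4  -5.3  24.1] shift before turn [165.4   5.7 -23.7]
q [ 0.52  0.22 -0.82  1.44  0.16  1.55  0.74] ee [0.5673 0.0551 0.3154] F [-0.1 -5.7 -4.1] open 0.0873 t 3.8
```

Run:
```python
from h import *
for i in range(4):
    s=sense(); print(s['time'],s['ee_pos'].round(4),s['ft_force'].round(1),s['qd'].round(3)); camera('wrist')
```

```text
3.8 [0.5673 0.0551 0.3154] [-0.1 -5.7 -4.1] [ 0.028 -0.034  0.037  0.065 -0.074  0.038 -0.024]
3.85 [0.5652 0.0563 0.3161] [ 0.2 -0.4  0.6] [ 0.001 -0.07  -0.036  0.014 -0.068  0.037 -0.001]
3.9 [0.564  0.0584 0.3176] [-0.8  0.1  0.9] [-0.004 -0.059 -0.036  0.002 -0.036  0.015  0.001]
3.95 [0.5634 0.0598 0.3189] [-1.3  0.7  0.9] [-0.003 -0.044 -0.024 -0.002 -0.013  0.004  0.004]
```

Emit:
{"op": "jog_arm", "data": {
  "moves": [
    [[0,40,-0.5,-6,0,0,0],[0,40,-0.5,-6,0,0,0],[0,40,-0.5,-6,0,0,0],[0,30,0,0,0.2,0,0],[0,20,0,0,0,0,0],[0,0,0,0,0,0,0],[0,0,0,0,0,0,0],[0,0,0,0,0,0,0],[0,0,0,0,0,0,0]]
  ]
}}

```text
time: 4.9
ee_pos: [0.548, 0.068, 0.1515]
orientation: [0.491, 1.568, -0.042]
ft_force: [0.2, -0.9, -0.2]
opening: 0.087
```

Run:
```python
from h import *
plan([.5493,.0719,.094],59.2)
c=grab('wrist');keep(c,'w2');save(c,'w2')
```

```text
sg 1 turn [ 0.27  0.12 -0.06] shift after [57.5  4.  -0.9] shift before turn [57.5  4.  -1. ]
sg -1 turn [-1.7973e+02  1.0000e-01  1.8000e-01] shift after [57.5 -4.   0.9] shift before turn [57.5  4.  -1. ]
q [ 0.51  0.26 -0.82  1.74  0.2   1.22  0.67] ee [0.548  0.068  0.1515] F [ 0.2 -0.9 -0.2] open 0.087 t 4.9
```

View pics/w2.png

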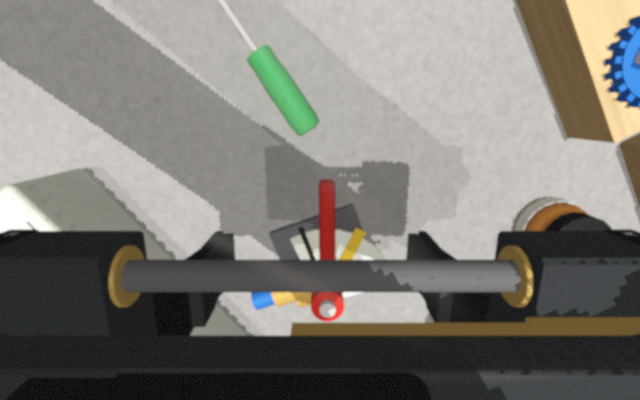

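The lever stands at x≈327 against the image centre at 320. That matches the +4 mm correction along the tool's y, so I go down and pinch.

Emit:
{"op": "jog_arm", "data": {
  "moves": [
    [[0,20,4,0,0,0,0],[0,20,0,0,0,0,0],[0,17,0,0,0,0,0],[0,0,0,0,0,0,0],[0,0,0,0,0,0,0],[0,0,0,0,0,0,0],[255,0,0,0,0,0,0],[255,0,0,0,0,0,0],[255,0,0,0,0,0,0],[255,0,0,0,0,0,0],[255,0,0,0,0,0,0],[255,0,0,0,0,0,0]]
  ]
}}

```text
time: 6.15
ee_pos: [0.5492, 0.0712, 0.0929]
orientation: [-2.975, 1.571, 2.775]
ft_force: [-0.1, 0.2, -0.8]
opening: 0.047
```

Run:
```python
from h import *
p=np.array([.6163,.0320])
for A in (149.2,122.5): a=np.radians(A); plan([p[0]+.078*np.cos(a),p[1]+.078*np.sin(a),.094],A-90)
s=sense(); d=s['ee_pos'][:2]-p; print(np.degrees(np.arctan2(d[1],d[0])),np.hypot(*d),s['orientation'])
```

```text
sg 1 turn [ 0.27 -0.    0.  ] shift after [-1.1  0.7 -0.3] shift before turn [-1.1  0.7 -0.3]
sg -1 turn [-1.7973e+02 -0.0000e+00 -1.0000e-02] shift after [-1.1 -0.7  0.3] shift before turn [-1.1  0.7 -0.3]
q [ 0.48  0.33 -0.8   1.8   0.26  1.12  0.62] ee [0.5492 0.0712 0.0929] F [-0.1  0.2 -0.8] open 0.047 t 6.15
sg 1 turn [26.97 -0.    0.  ] shift after [-1.1 35.5 -8.9] shift before turn [-1.1 35.7  8.2]
sg -1 turn [-1.5303e+02 -0.0000e+00 -1.0000e-02] shift after [ -1.1 -35.5   8.9] shift before turn [-1.1 35.7  8.2]
q [ 0.48  0.33 -0.8   1.8   0.26  1.12  0.62] ee [0.5492 0.0712 0.0929] F [-0.1  0.2 -0.8] open 0.047 t 6.15
149.7100540209839 0.07772597352076215 [-2.97495738  1.57071573  2.77535812]
```

Emit:
{"op": "jog_arm", "data": {
  "moves": [
    [[255,0,0,0,0,0,0],[255,0,0,0,0,0,0],[255,0,0,0,0,0,0],[255,0,0,0,0,0,0],[255,0,0,0,0,0,0],[255,0,0,0,0,0,0],[255,0,0,0,0,0,0],[255,0,0,0,0,0,0]]
  ]
}}

```text
time: 6.95
ee_pos: [0.5492, 0.0712, 0.093]
orientation: [-3.004, 1.571, 2.747]
ft_force: [1.2, 0.6, -0.2]
opening: 0.0004
```

Emit:
{"op": "jog_arm", "data": {
  "moves": [
    [[255,0,4.1,0.1,3,0,0],[255,0,4.1,0.1,3,0,0],[255,0,4.1,0.1,3,0,0],[255,0,4.1,0.1,3,0,0],[255,0,4.1,0.1,3,0,0],[255,0,4.1,0.1,3,0,0],[255,0,4.1,0.1,3,0,0],[255,0,4.1,0.1,3,0,0],[255,0,4.1,0.1,2.7,0,0],[255,0,0,0,0,0,0],[255,0,0,0,0,0,0],[255,0,0,0,0,0,0]]
  ]
}}

```text
time: 8.15
ee_pos: [0.5744, 0.0974, 0.0929]
orientation: [-1.669, 1.571, -2.667]
ft_force: [0.0, -0.5, -0.5]
opening: 0.0006
```

```bash
python3 - <<'E'
from h import *
p=np.array([.6163,.0320])
A=122.5; a=np.radians(A); plan([p[0]+.078*np.cos(a),p[1]+.078*np.sin(a),.094],A-90)
s=sense(); d=s['ee_pos'][:2]-p; print(np.degrees(np.arctan2(d[1],d[0])),np.hypot(*d),s['opening'])
c=grab('top');keep(c,'top2'); c=grab('scene');keep(c,'scene2')
E
sed -i "s/^P=pts/print(red.sum(),yel.sum())\nP=pts/" m2.py; python3 m2.py w2 255,170,380,255 | head -1
```

```text
sg 1 turn [ 0.32 -0.    0.01] shift after [-1.1  0.2 -0.4] shift before turn [-1.1  0.2 -0.4]
sg -1 turn [-1.7968e+02 -2.0000e-02 -0.0000e+00] shift after [-1.1 -0.2  0.4] shift before turn [-1.1  0.2 -0.4]
q [ 0.35  0.37 -0.72  1.74  0.26  1.14  0.12] ee [0.5744 0.0974 0.0929] F [ 0.  -0.5 -0.5] open 0.0006 t 8.15
122.64320265973655 0.07764881787224578 0.000575485207994626
1046 307
```

The fingers shut on nothing (opening 0.4 mm), so the lever was missed. I look before moving on.

Run:
```python
from h import *
c=grab('wrist');keep(c,'w3');t=load('top2');s=load('scene2')
a=cv2.resize(c['pixels'],(640,400)); b=cv2.resize(s['pixels'][170:290,250:410],(400,300),interpolation=cv2.INTER_CUBIC); d=cv2.resize(t['pixels'][130:250,280:440],(400,300),interpolation=cv2.INTER_CUBIC)
o=np.zeros((600,800,3),np.uint8); o[:300,:400]=b; o[:300,400:]=d; o[300:,160:640]=cv2.resize(a,(480,300)); cv2.imwrite('pics/miss.png',o[:,:,::-1])
```

```text
(no output)
```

View pics/miss.png

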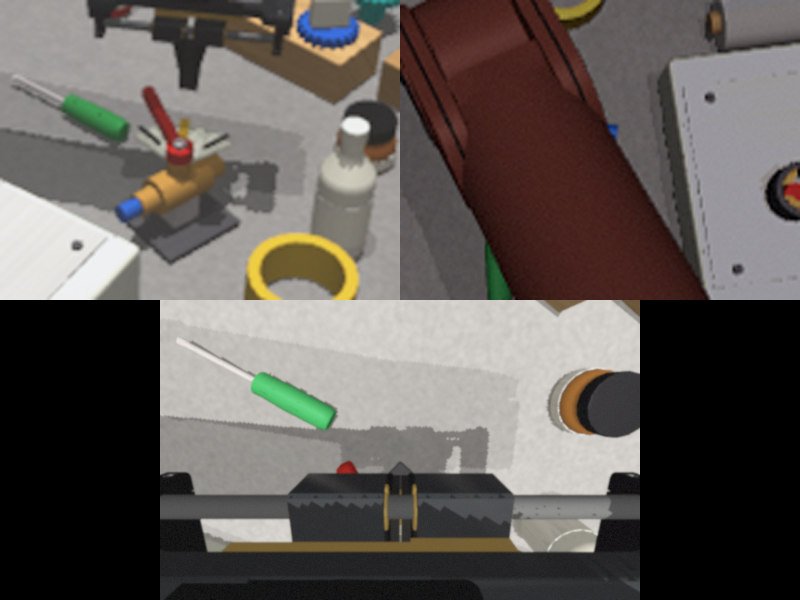

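```bash
python3 - <<'E'
from h import *
c=load('scene2'); W=world(c); K=np.array(c['mtx']); E=np.linalg.inv(c['extrinsics'])
def proj(c,p):
    q=np.linalg.inv(c['extrinsics'])@np.append(p,1); K=np.array(c['mtx']); return K[0,2]-K[0,0]*q[0]/q[2]*1, K[1,2]+K[1,1]*q[1]/q[2]
print(c['s']['ee_pos'], 'tip should be', proj(c,[.5744,.0974,.074]),'tcp',proj(c,[.5744,.0974,.093]))
for u,v in [(326,203),(326,200),(325,195),(328,190)]: print((u,v),W[v,u].round(4),c['depth'][v,u])
m=np.zeros((400,640),bool); m[172:210,310:345]=1
hsv=cv2.cvtColor(c['pixels'],cv2.COLOR_RGB2HSV); mm=m&(hsv[...,2]<70); q=W[mm]; print(q.min(0),q.max(0)); q=q[(q[:,1]<.2)]; o=np.argsort(q[:,2])[:8]; print(q[o].round(4))
hub=c; print('lever hub', [W[v,u].round(3) for u,v in [(321,230),(313,215),(310,208)]])
E
python3 - <<'E'
import sys; sys.path.insert(0,'.')
import os; os.chdir('.')
from h import *
w=load('w3'); W=world(w); hsv=cv2.cvtColor(w['pixels'],cv2.COLOR_RGB2HSV)
m=(hsv[...,1]>150)&((hsv[...,0]<8)|(hsv[...,0]>172)); v,u=np.nonzero(m); print(u.mean(),v.mean(),np.median(W[m],0))
K=np.array(w['mtx']); q=np.linalg.inv(np.array(w['hand_eye']))@np.array([.019,0,0,1]); print('tip px',K[0,2]-K[0,0]*q[0]/q[2],K[1,2]+K[1,1]*q[1]/q[2], -q[2]); print([w['depth'][vv,320] for vv in (215,220,225,230,240,260,280)])
E
```

```text
[0.57442755 0.09734947 0.09294463] tip should be (np.float64(323.3472830163254), np.float64(214.3358708441655)) tcp (np.float64(323.6090462028501), np.float64(208.4408444916262))
(326, 203) [0.584  0.0937 0.1173] 1.1285923
(326, 200) [0.584  0.0932 0.1269] 1.1224461
(325, 195) [0.5743 0.1007 0.1331] 1.128161
(328, 190) [0.5887 0.093  0.1595] 1.1000762
[ 4.57568188e-01 -6.11269855e-01  4.87562946e-04] [1.13311899 0.28172249 0.8077001 ]
[[0.585  0.0928 0.1122]
 [0.5869 0.0982 0.1131]
 [0.5818 0.0928 0.1136]
 [0.5808 0.09   0.1147]
 [0.5777 0.0861 0.1153]
 [0.5872 0.0938 0.1159]
 [0.5805 0.0865 0.1165]
 [0.5874 0.0973 0.117 ]]
lever hub [array([0.624, 0.028, 0.096]), array([0.576, 0.055, 0.098]), array([0.55 , 0.073, 0.095])]
247.5968253968254 230.05714285714285 [0.53608436 0.08324257 0.09560884]
tip px 321.45968333771526 226.55964442870803 0.21133309608968903
[np.float32(0.28301376), np.float32(0.28049126), np.float32(0.28191182), np.float32(0.28249374), np.float32(0.1619058), np.float32(0.08500093), np.float32(0.08223749)]
```

Run:
```python
from h import *
for n in ('w2','w3'):
    w=load(n); w['extrinsics']=np.array(w['hand_eye']); T=world(w)*1000
    print(n)
    m=np.zeros((400,640),bool); m[210:330]=1
    q=T[m&(w['depth']>.02)&(np.abs(T[...,1])<70)&(T[...,2]>-40)&(T[...,2]<40)&(T[...,0]<45)]
    for lo in range(-60,60,15):
        r=q[(q[:,1]>=lo)&(q[:,1]<lo+15)]
        if len(r): o=np.argsort(-r[:,0])[:3]; print(lo,r[o].round(0).tolist())
    for v in range(214,262,4): print(v,w['depth'][v,[300,312,320,328,340]].round(3),T[v,320].round(0))
c=load('scene2'); W=world(c)
for v in range(196,214,2): print(v,W[v,318:336:2].round(3).tolist()[0:9:2])
```

```text
w2
-60 [[-18.0, -48.0, -10.0], [-19.0, -46.0, -10.0], [-19.0, -47.0, -10.0]]
-45 [[-19.0, -44.0, -4.0], [-19.0, -44.0, -2.0], [-19.0, -44.0, -5.0]]
-30 [[-101.0, -18.0, -33.0], [-101.0, -29.0, -33.0], [-101.0, -16.0, -33.0]]
-15 [[-100.0, -12.0, -33.0], [-101.0, -4.0, -33.0], [-101.0, -13.0, -33.0]]
0 [[-100.0, 5.0, -33.0], [-101.0, 6.0, -33.0], [-101.0, 4.0, -33.0]]
15 [[-101.0, 21.0, -33.0], [-101.0, 24.0, -33.0], [-101.0, 29.0, -33.0]]
30 [[-19.0, 44.0, -10.0], [-19.0, 43.0, -1.0], [-19.0, 43.0, -0.0]]
45 [[-18.0, 46.0, -10.0], [-18.0, 47.0, -10.0], [-19.0, 46.0, -10.0]]
214 [0.348 0.348 0.247 0.247 0.34 ] [55. -1.  3.]
218 [0.347 0.343 0.248 0.247 0.342] [55. -1.  6.]
222 [0.343 0.342 0.247 0.249 0.342] [54. -1.  8.]
226 [0.343 0.343 0.25  0.25  0.342] [55. -1. 12.]
230 [0.268 0.272 0.252 0.25  0.271] [57. -1. 15.]
234 [0.269 0.271 0.251 0.25  0.271] [55. -1. 18.]
238 [0.27  0.272 0.253 0.252 0.272] [57. -1. 22.]
242 [0.273 0.273 0.252 0.253 0.272] [55. -1. 24.]
246 [0.273 0.272 0.255 0.254 0.273] [57. -1. 28.]
250 [0.274 0.273 0.255 0.254 0.273] [56. -1. 31.]
254 [0.275 0.273 0.
[... 1636 characters left out ...]
, [0.578, 0.085, 0.122], [0.584, 0.093, 0.121], [0.495, 0.226, -0.001], [0.505, 0.232, 0.001]]
204 [[0.474, 0.198, -0.003], [0.578, 0.086, 0.115], [0.586, 0.091, 0.117], [0.502, 0.218, -0.001], [0.51, 0.226, -0.001]]
206 [[0.485, 0.185, 0.002], [0.492, 0.195, 0.001], [0.497, 0.207, -0.004], [0.506, 0.213, -0.003], [0.514, 0.221, -0.003]]
208 [[0.487, 0.183, -0.002], [0.494, 0.192, -0.004], [0.506, 0.195, 0.001], [0.514, 0.203, -0.0], [0.521, 0.213, -0.002]]
210 [[0.494, 0.175, -0.001], [0.501, 0.183, -0.002], [0.512, 0.188, 0.0], [0.519, 0.197, -0.001], [0.526, 0.206, -0.002]]
212 [[0.501, 0.165, 0.001], [0.509, 0.174, 0.0], [0.516, 0.183, -0.002], [0.525, 0.189, -0.0], [0.533, 0.197, -0.0]]
```

The depth data settle it. In both the wrist and scene views the fingertips lie at tool x = -19 mm in the reported frame, where the text says +19. So the reported TCP sits 38 mm beyond the real grasp point. From here on I command z 38 mm lower than the stated geometry. The lever hasn't been touched. I go back over it.

Emit:
{"op": "jog_arm", "data": {
  "moves": [
    [[0,0,-4.1,0.1,-3,0,0],[0,0,-4.1,0.1,-3,0,0],[0,0,-4.1,0.1,-3,0,0],[0,0,-4.1,0.1,-3,0,0],[0,0,-4.1,0.1,-3,0,0],[0,0,-4.1,0.1,-3,0,0],[0,0,-4.1,0.1,-3,0,0],[0,0,-4.1,0.1,-3,0,0],[0,0,-3.4,-0.4,-2.4,0,0],[0,0,0,0,0,0,0],[0,0,0,0,0,0,0],[0,0,0,0,0,0,0]]
  ]
}}

```text
time: 9.5
ee_pos: [0.5493, 0.0722, 0.093]
orientation: [1.303, 1.571, 0.764]
ft_force: [1.1, -1.0, 0.1]
opening: 0.0846
```

Run:
```python
from h import *
plan([.5493,.0719,.056],59.2)
w=grab('wrist'); keep(w,'w4'); w['extrinsics']=np.array(w['hand_eye']); T=world(w); hsv=cv2.cvtColor(w['pixels'],cv2.COLOR_RGB2HSV)
m=(hsv[...,1]>150)&((hsv[...,0]<8)|(hsv[...,0]>172))&(hsv[...,2]>60)&(w['depth']>.02); m[330:]=0
v,u=np.nonzero(m); print(len(u)); 
for lo in range(-30,90,10):
    r=T[m&(T[...,2]*1000>=lo)&(T[...,2]*1000<lo+10)&(abs(T[...,1])<.05)]*1000
    if len(r): print(lo,len(r),np.median(r,0).round(1),r[:,1].min().round(1),r[:,1].max().round(1))
```

```text
sg 1 turn [-0.08  0.   -0.01] shift after [37.  -0.3  0.1] shift before turn [37.  -0.3  0.1]
sg -1 turn [ 1.7992e+02 -2.0000e-02 -0.0000e+00] shift after [37.   0.3 -0.1] shift before turn [37.  -0.3  0.1]
q [ 0.47  0.33 -0.8   1.8   0.26  1.12  0.61] ee [0.5493 0.0722 0.093 ] F [ 1.1 -1.   0.1] open 0.0846 t 9.5
1655
-30 29 [-114.6   -0.2  -23.9] -3.6 3.1
-20 395 [ -3.1  -0.2 -15.7] -5.7 4.7
-10 352 [-3.4 -0.2 -4.9] -5.8 5.3
0 346 [-3.3 -0.3  5.1] -5.9 5.4
10 29 [-3.1  0.3 10.4] -5.3 5.4
30 208 [-3.7  0.3 36. ] -4.4 5.0
40 252 [-3.5  0.3 44.9] -4.4 5.1
50 27 [-3.3  0.9 50.5] -4.4 5.0
```

The lever is centred and aligned in the tool frame, with its top at x = -3.3 mm (z 0.097). I descend 36 mm and close.

Emit:
{"op": "jog_arm", "data": {
  "moves": [
    [[0,18,0,0,0,0,0],[0,18,0,0,0,0,0],[0,0,0,0,0,0,0],[0,0,0,0,0,0,0],[255,0,0,0,0,0,0],[255,0,0,0,0,0,0],[255,0,0,0,0,0,0],[255,0,0,0,0,0,0],[255,0,0,0,0,0,0],[255,0,0,0,0,0,0],[255,0,0,0,0,0,0],[255,0,0,0,0,0,0]]
  ]
}}

```text
time: 10.75
ee_pos: [0.5492, 0.072, 0.057]
orientation: [-3.079, 1.571, 2.666]
ft_force: [-0.1, 0.5, -0.0]
opening: 0.031
```

Emit:
{"op": "jog_arm", "data": {
  "moves": [
    [[255,0,0,0,0,0,0],[255,0,0,0,0,0,0],[255,0,0,0,0,0,0],[255,0,0,0,0,0,0]]
  ]
}}

```text
time: 11.15
ee_pos: [0.5494, 0.0723, 0.057]
orientation: [1.359, 1.57, 0.822]
ft_force: [1.7, 1.1, -0.7]
opening: 0.0115
```

Emit:
{"op": "jog_arm", "data": {
  "moves": [
    [[255,0,0,0,0,0,0],[255,0,4.1,0.1,3,0,0],[255,0,4.1,0.1,3,0,0],[255,0,4.1,0.1,3,0,0],[255,0,4.1,0.1,3,0,0],[255,0,4.1,0.1,3,0,0],[255,0,4.1,0.1,3,0,0],[255,0,4.1,0.1,3,0,0],[255,0,4.1,0.1,3,0,0],[255,0,3.1,0.1,2.3,0,0],[255,0,0,0,0,0,0],[255,0,0,0,0,0,0]]
  ]
}}

```text
time: 12.35
ee_pos: [0.5739, 0.0985, 0.057]
orientation: [2.288, 1.57, 1.293]
ft_force: [1.9, 3.9, -1.5]
opening: 0.0116
```

Run:
```python
from h import *
p=np.array([.6163,.0320])
A=122.7; a=np.radians(A); plan([p[0]+.078*np.cos(a),p[1]+.078*np.sin(a),.056],A-90)
s=sense(); d=s['ee_pos'][:2]-p; print(np.degrees(np.arctan2(d[1],d[0])),np.hypot(*d),s['opening'])
```

```text
sg 1 turn [ 0.27 -0.04 -0.05] shift after [ 1.  -0.3  0.9] shift before turn [ 1.  -0.3  0.9]
sg -1 turn [-1.7973e+02  7.0000e-02 -6.0000e-02] shift after [ 1.   0.3 -0.9] shift before turn [ 1.  -0.3  0.9]
q [ 0.32  0.4  -0.69  1.77  0.29  1.07  0.11] ee [0.5739 0.0985 0.057 ] F [ 1.9  3.9 -1.5] open 0.0116 t 12.35
122.49126554599265 0.07887348748854497 0.011566974481051227
```

Emit:
{"op": "jog_arm", "data": {
  "moves": [
    [[0,0,0,0,0,0,0],[0,0,0,0,0,0,0],[0,0,0,0,0,0,0],[0,-15,0,0,0,0,0],[0,-25,0,0,0,0,0],[0,-45,0,0,0,0,0],[0,-45,0,10,0,0,0],[0,-45,0,10,0,0,0],[0,-45,0,10,0,0,0],[0,-45,0,0,0,0,0],[0,0,0,0,0,0,0],[0,0,0,0,0,0,0]]
  ]
}}

```text
time: 13.55
ee_pos: [0.5904, 0.0727, 0.324]
orientation: [1.061, 1.568, 0.064]
ft_force: [-0.1, -0.6, -1.1]
opening: 0.0861
```

Run:
```python
from h import *
c=grab('wrist'); keep(c,'w5'); print(c['s']['ee_pos'],c['s']['qd'].round(2))
o=np.zeros((600,800,3),np.uint8); o[:400,:640]=c['pixels']; o[400:,:400]=cv2.resize(c['pixels'][130:230,250:450],(400,200)); cv2.imwrite('pics/w5.png',o[:,:,::-1])
```

```text
[0.59043826 0.07268575 0.32404755] [-0.    0.02  0.01  0.05  0.   -0.01 -0.  ]
```

View pics/w5.png

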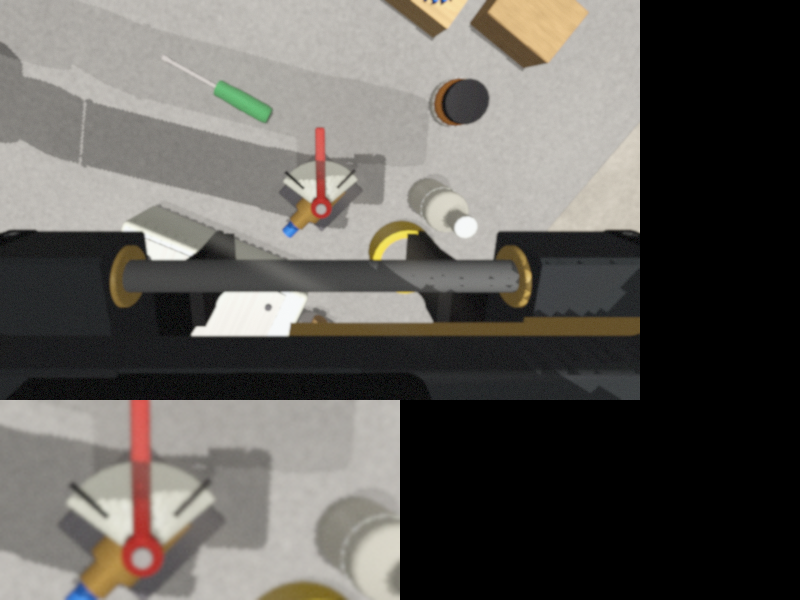

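The lever now covers the yellow mark entirely, and the black marks at (294,181) and (347,179) sit symmetrically about it. I check the bisector numerically and also measure the gear in the other views.

```bash
python3 - <<'E'
from h import *
c=load('w5'); g=cv2.cvtColor(c['pixels'],cv2.COLOR_RGB2GRAY); hsv=cv2.cvtColor(c['pixels'],cv2.COLOR_RGB2HSV)
res=[]
for b in [(284,170,306,192),(336,168,359,190)]:
    s=g[b[1]:b[3],b[0]:b[2]]; W=world(c)[b[1]:b[3],b[0]:b[2]]; m=(s<75)&(W[...,2]>.065)
    m=cv2.morphologyEx(m.astype(np.uint8),cv2.MORPH_OPEN,np.ones((1,1)))
    n,l,st,ce=cv2.connectedComponentsWithStats(m,connectivity=8); i=1+np.argmax(st[1:,4]); v,u=np.nonzero(l==i)
    P=np.array([plane(c,a+b[0],d+b[1],.078)[:2] for a,d in zip(u,v)])*1000
    r=cv2.fitLine(P.astype(np.float32),cv2.DIST_L2,0,.01,.01).ravel(); print(len(u),P.mean(0),np.degrees(np.arctan2(r[1],r[0]))%180); res.append((r,P.mean(0)))
A=np.array([[r[0],-q[0]] for r,q in zip(res[0][0][:2],res[1][0][:2])]);
t=np.linalg.solve(A,res[1][1]-res[0][1]); X=res[0][1]+t[0]*res[0][0][:2]; print('intersection',X)
for r,m in res: d=m-np.array([616.3,32]); print('about pivot',np.degrees(np.arctan2(d[1],d[0])),np.hypot(*d))
E
sed -i 's/^dy=.*/sys.exit()/' m2.py; python3 m2.py w5 295,120,345,222
```

```text
11 [562.46454668  42.80946363] 169.15453
3 [627.03019798  90.11265703] 79.51569
496 0
lever n 496 line ang 123.645 hub [0.61657629 0.03285992] tip-hub ang 123.54431810793609 length 0.10853664068630497 z 0.09657531776478323Traceback (most recent call last):
  File "<stdin>", line 10, in <module>
IndexError: invalid index to scalar variable.
```

Run:
```python
from h import *
c=load('w5'); g=cv2.cvtColor(c['pixels'],cv2.COLOR_RGB2GRAY).astype(float)
bh=cv2.morphologyEx(g.astype(np.uint8),cv2.MORPH_BLACKHAT,np.ones((7,7),np.uint8))
K=[]
for (a,b) in [((286,174.5),(303,188.5)),((355,172),(339,187))]:
    a=np.array(a);b=np.array(b); d=(b-a)/np.hypot(*(b-a)); n=np.array([-d[1],d[0]]); pts=[]
    for t in np.linspace(0.05,.95,12):
        o=np.arange(-4,4.1,.25); q=a+(b-a)*t+o[:,None]*n
        p=cv2.remap(g.astype(np.float32),q[None,:,0].astype(np.float32),q[None,:,1].astype(np.float32),cv2.INTER_LINEAR).ravel(); w=np.clip(np.median(p)-p-15,0,None)
        if w.sum()>30: pts.append(a+(b-a)*t+n*(w*o).sum()/w.sum())
    P=np.array([plane(c,*x,.078)[:2] for x in pts])*1000; r=cv2.fitLine(P.astype(np.float32),cv2.DIST_L2,0,.01,.01).ravel()
    m=P.mean(0); dd=m-np.array([616.4,32.4]); ang=np.degrees(np.arctan2(dd[1],dd[0])); la=np.degrees(np.arctan2(r[1],r[0]))%180
    print(len(P),'line',la,'about pivot',ang,np.hypot(*dd)); K.append((la,ang))
print('bisect',np.mean(K,0))
```

```text
12 line 168.88583 about pivot 168.7351184919263 44.26569925319025
12 line 80.315544 about pivot 79.32401872099499 46.73908281932101
bisect [124.60068893 124.02956861]
```

```bash
python3 -c "
from h import *
plan([.566,.321,.28],-51)"
```

```text
sg 1 turn [ 8.388e+01  1.000e-02 -3.000e-02] shift after [  42.5 -208.2 -137.8] shift before turn [  42.4  114.8 -221.7]
sg -1 turn [-9.612e+01  3.000e-02  1.000e-02] shift after [ 42.5 208.2 137.8] shift before turn [  42.4  114.8 -221.7]
q [ 0.38  0.26 -0.72  1.38  0.17  1.57  0.25] ee [0.5899 0.0725 0.3225] F [-0.6  0.  -0.9] open 0.0865 t 13.6
```

Emit:
{"op": "jog_arm", "data": {
  "moves": [
    [[0,0,19,-37,0,0,0],[0,0,19,-37,0,0,0],[0,0,19,-37,0,0,0],[0,0,19,-37,0,0,0],[0,0,19,-37,0,0,0],[0,0,19,-37,0,0,0],[0,4,0,0,8.4,0,0],[0,4,0,0,8.4,0,0],[0,4,0,0,8.4,0,0],[0,4,0,0,8.4,0,0],[0,4,0,0,8.4,0,0],[0,4,0,0,8.4,0,0]]
  ]
}}

```text
time: 14.8
ee_pos: [0.5647, 0.3203, 0.2964]
orientation: [-0.733, 1.568, -2.616]
ft_force: [0.0, -0.7, 0.2]
opening: 0.0873
```

Emit:
{"op": "jog_arm", "data": {
  "moves": [
    [[0,4,0,0,8.4,0,0],[0,4,0,0,8.4,0,0],[0,4,0,0,8.4,0,0],[0,4,0,0,8.3,0,0],[0,0,0,0,0,0,0],[0,0,0,0,0,0,0],[0,0,0,0,0,0,0],[0,0,0,0,0,0,0]]
  ]
}}

```text
time: 15.6
ee_pos: [0.5654, 0.3208, 0.282]
orientation: [-1.199, 1.571, 2.625]
ft_force: [0.6, -0.4, 0.8]
opening: 0.0869
```

```bash
cat > m3.py <<'E'
from h import *
import sys
def gear(c,zt=.107,zf=.067):
    W=world(c); hsv=cv2.cvtColor(c['pixels'],cv2.COLOR_RGB2HSV); d=c['depth']
    # bar top: heights near zt
    near=(np.hypot(W[...,0]-.581,W[...,1]-.334)<.06)&(d>.1)
    top=near&(abs(W[...,2]-zt)<.006)&(hsv[...,2]>90); top[225:]=0
    v,u=np.nonzero(top); P=np.array([plane(c,a,b,zt)[:2] for a,b in zip(u,v)])*1000; r=cv2.minAreaRect(P.astype(np.float32))
    f=cv2.fitLine(P.astype(np.float32),cv2.DIST_L2,0,.01,.01).ravel()
    print('bar n',len(u),'z',np.median(W[top][:,2]).round(4),'cen',P.mean(0).round(1),'rect',np.round(r[0],1),np.round(r[1],1),round(r[2],1),'line',np.degrees(np.arctan2(f[1],f[0])).round(2))
    st=top&(hsv[...,0]>100)&(hsv[...,0]<130)&(hsv[...,1]>110); v,u=np.nonzero(st)
    if len(u)>9:
        P=np.array([plane(c,a,b,zt)[:2] for a,b in zip(u,v)])*1000; f=cv2.fitLine(P.astype(np.float32),cv2.DIST_L2,0,.01,.01).ravel(); print('stripe n',len(u),P.mean(0).round(1),np.degrees(np.arctan2(f[1],f[0])).round(2))
    fl=near&(abs(W[...,2]-zf)<.006)&(hsv[...,0]>100)&(hsv[...,0]<130)&(hsv[...,1]>110); v,u=np.nonzero(fl)
    P=np.array([plane(c,a,b,zf)[:2] for a,b in zip(u,v)])*1000; print('flange n',len(u),np.round(cv2.minEnclosingCircle(P.astype(np.float32)),1) if 0 else cv2.minEnclosingCircle(P.astype(np.float32)))
if __name__=='__main__':
    c=grab('wrist'); keep(c,'w6'); save(c,'w6'); gear(c); plan([.581,.334,.15],-51)
E
python3 m3.py
```

```text
bar n 807 z 0.107 cen [583.4 336.7] rect [583.3 336.6] [43.8 19.8] 44.2 line 44.15
flange n 912 ((582.7816162109375, 336.0811767578125), 33.361671447753906)
sg 1 turn [ 0.06 -0.    0.01] shift after [132.1  -0.5 -20.4] shift before turn [132.1  -0.5 -20.4]
sg -1 turn [-1.7994e+02 -1.0000e-02 -0.0000e+00] shift after [132.1   0.5  20.4] shift before turn [132.1  -0.5 -20.4]
q [-0.17  0.36 -0.57  1.31  0.19  1.52 -1.61] ee [0.5655 0.3208 0.2821] F [0.4 0.2 0.1] open 0.0872 t 15.65
```

View pics/w6.png

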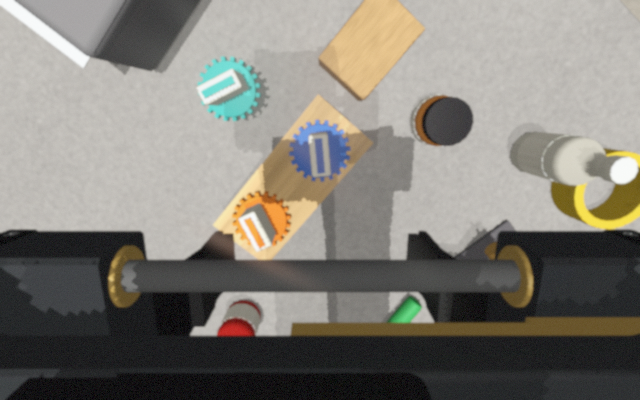

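The blue gear is at (320,150), with its bar rectangle measuring 43.8x19.8 mm at z 0.107. That matches the description and gives centre (583.3, 336.6) and angle 44.2°. The orange gear at (260,222) and the turquoise one at (225,88) are not the target.

```bash
python3 -c "
from h import *
plan([.5833,.3366,.053],-45.8)"
```

```text
sg 1 turn [-5.14 -0.    0.01] shift after [229.1   1.1 -23.8] shift before turn [229.1  -1.  -23.8]
sg -1 turn [1.7486e+02 1.0000e-02 0.0000e+00] shift after [229.1  -1.1  23.8] shift before turn [229.1  -1.  -23.8]
q [-0.17  0.36 -0.57  1.31  0.19  1.52 -1.61] ee [0.5655 0.3208 0.2821] F [0.4 0.2 0.1] open 0.0872 t 15.65
```

Emit:
{"op": "jog_arm", "data": {
  "moves": [
    [[0,0,0,0,-5.1,0,0],[0,42,0.4,-8,0,0,0],[0,42,0.4,-8,0,0,0],[0,42,0.3,-7.8,0,0,0],[0,29,0,0,0,0,0],[0,0,0,0,0,0,0],[0,0,0,0,0,0,0],[0,0,0,0,0,0,0]]
  ]
}}

```text
time: 16.45
ee_pos: [0.5843, 0.3373, 0.1296]
orientation: [2.934, 1.567, 0.562]
ft_force: [-0.5, 0.4, -0.2]
opening: 0.0873
```

```bash
python3 -c "
from h import *
plan([.5833,.3366,.053],-45.8)
c=grab('wrist'); keep(c,'w7'); c['extrinsics']=np.array(c['hand_eye']); T=world(c)*1000
m=(abs(T[...,1])<40)&(abs(T[...,2])<40)&(T[...,0]>0)&(T[...,0]<24)&(c['depth']>.1); q=T[m]; print(m.sum(),q.min(0).round(1),q.max(0).round(1),np.median(q,0).round(1), [np.median(q[(q[:,1]>a)&(q[:,1]<a+8)],0).round(1).tolist() for a in (-12,-4,4)])
"
```

```text
sg 1 turn [-0.12 -0.19 -0.04] shift after [76.6 -0.2  1.3] shift before turn [76.6 -0.2  1.5]
sg -1 turn [ 1.7988e+02 -6.0000e-02  3.0000e-01] shift after [76.6  0.2 -1.3] shift before turn [76.6 -0.2  1.5]
q [-0.18  0.48 -0.56  1.47  0.26  1.26 -1.57] ee [0.5843 0.3373 0.1296] F [-0.5  0.4 -0.2] open 0.0873 t 16.45
1878 [ 19.6 -10.3 -20.1] [24.   9.2 22.9] [22.5 -0.4  0.9] [[23.0, -6.8, 1.0], [21.7, 0.2, 0.4], [23.0, 6.5, 1.8]]
```

Emit:
{"op": "jog_arm", "data": {
  "moves": [
    [[0,30,0,1,0,0,0],[0,30,-0.3,0,0,0,0],[0,16,0,0,0,0,0],[0,0,0,0,0,0,0],[0,0,0,0,0,0,0],[255,0,0,0,0,0,0],[255,0,0,0,0,0,0],[255,0,0,0,0,0,0],[255,0,0,0,0,0,0],[255,0,0,0,0,0,0],[255,0,0,0,0,0,0],[255,0,0,0,0,0,0]]
  ]
}}

```text
time: 17.7
ee_pos: [0.5824, 0.336, 0.051]
orientation: [-0.835, 1.571, 3.076]
ft_force: [0.6, 0.1, -0.5]
opening: 0.0394
```

Emit:
{"op": "jog_arm", "data": {
  "moves": [
    [[255,0,0,0,0,0,0],[255,0,0,0,0,0,0],[255,0,0,0,0,0,0],[255,0,0,0,0,0,0],[255,0,0,0,0,0,0]]
  ]
}}

```text
time: 18.2
ee_pos: [0.5824, 0.3361, 0.0509]
orientation: [-1.058, 1.571, 2.853]
ft_force: [0.3, -0.3, -1.0]
opening: 0.0195
```

```bash
python3 -c "
from h import *
plan([.5833,.3366,.053],-45.8)"
```

```text
sg 1 turn [-0.13  0.    0.  ] shift after [-2.1  0.3 -1. ] shift before turn [-2.1  0.3 -1. ]
sg -1 turn [ 1.7987e+02  1.0000e-02 -0.0000e+00] shift after [-2.1 -0.3  1. ] shift before turn [-2.1  0.3 -1. ]
q [-0.19  0.55 -0.54  1.55  0.3   1.13 -1.6 ] ee [0.5824 0.3361 0.0509] F [ 0.3 -0.3 -1. ] open 0.0195 t 18.2
```

```bash
python3 -c "
from h import *
plan([.455,-.19,.24],-82)"
```

```text
sg 1 turn [36.07  0.    0.  ] shift after [-189.1  503.2  199.4] shift before turn [-189.1  289.4  457.4]
sg -1 turn [-143.93   -0.      0.  ] shift after [-189.1 -503.2 -199.4] shift before turn [-189.1  289.4  457.4]
q [-0.19  0.55 -0.54  1.55  0.3   1.13 -1.6 ] ee [0.5824 0.3361 0.0509] F [ 0.3 -0.3 -1. ] open 0.0195 t 18.2
```

Emit:
{"op": "jog_arm", "data": {
  "moves": [
    [[255,-10,0,0,0,0,0],[255,-25,0,0,0,0,0],[255,-38,0,0,0,0,0],[255,-38,0,0,0,0,0],[255,-38,0,0,0,0,0],[255,-38,0,0,0,0,0],[255,0,0,0,0,0,0],[255,0,0,0,0,0,0]]
  ]
}}

```text
time: 19.0
ee_pos: [0.5825, 0.3364, 0.239]
orientation: [2.895, 1.569, 0.523]
ft_force: [-0.1, -0.4, -2.3]
opening: 0.0196
```

Held (19.6 mm), with a weight of about 2.2 N. I move over to look at the socket.

Emit:
{"op": "jog_arm", "data": {
  "moves": [
    [[255,0,24,38,0,0,0],[255,0,24,38,0,0,0],[255,0,24,38,0,0,0],[255,0,24,38,0,0,0],[255,0,24,38,0,0,0],[255,0,24,38,0,0,0],[255,0,24,38,0,0,0],[255,0,24,38,0,0,0],[255,0,24,38,0,0,0],[255,0,24,38,0,0,0],[255,0,24,38,0,0,0],[255,0,24,38,0,0,0]]
  ]
}}

```text
time: 20.2
ee_pos: [0.4532, -0.1895, 0.2364]
orientation: [-1.129, 1.568, 2.782]
ft_force: [1.4, -0.3, -1.0]
opening: 0.0197
```

Emit:
{"op": "jog_arm", "data": {
  "moves": [
    [[255,0,0,0,7.2,0,0],[255,0,0,0,7.2,0,0],[255,0,0,0,7.2,0,0],[255,0,0,0,7.2,0,0],[255,0,0,0,7.2,0,0],[255,0,0,0,0,0,0],[255,0,0,0,0,0,0],[255,0,0,0,0,0,0],[255,0,0,0,0,0,0]]
  ]
}}

```text
time: 21.1
ee_pos: [0.4549, -0.188, 0.2377]
orientation: [-0.651, 1.57, 2.633]
ft_force: [1.3, 0.7, -1.8]
opening: 0.0199
```

```bash
python3 -c "
from h import *
plan([.455,-.19,.24],-82)
c=grab('wrist'); keep(c,'w8'); save(c,'w8'); t=grab('top');keep(t,'top3')"
```

```text
sg 1 turn [0.17 0.02 0.02] shift after [-2.3  2.   0.2] shift before turn [-2.3  2.   0.2]
sg -1 turn [-1.7983e+02 -3.0000e-02  3.0000e-02] shift after [-2.3 -2.  -0.2] shift before turn [-2.3  2.   0.2]
q [ 0.53  0.01 -0.22  1.77  0.    1.36 -1.13] ee [ 0.4549 -0.188   0.2377] F [ 1.3  0.7 -1.8] open 0.0199 t 21.1
```

View pics/w8.png

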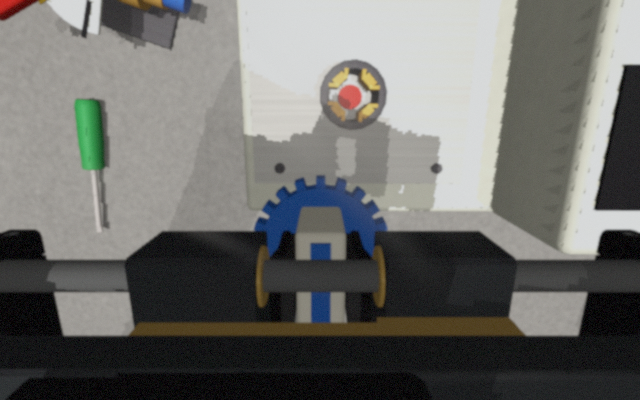

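The socket ring is at (353,94), with four brass teeth on the diagonals and the red seat inside. The gear is held straight. I measure the socket centre and slot angle.

Run:
```python
from h import *
c=load('w8'); hsv=cv2.cvtColor(c['pixels'],cv2.COLOR_RGB2HSV); W=world(c)
box=np.zeros((400,640),bool); box[55:135,315:392]=1
rim=box&(W[...,2]>.131)&(W[...,2]<.142)
v,u=np.nonzero(rim); P=np.array([plane(c,a,b,.135)[:2] for a,b in zip(u,v)])*1000
(cx,cy),r=cv2.minEnclosingCircle(P.astype(np.float32)); print('rim',len(u),cx,cy,r,P.min(0),P.max(0),'z',np.median(W[rim][:,2]))
hull=cv2.convexHull(P.astype(np.float32)); M=cv2.moments(hull); C=np.array([M['m10']/M['m00'],M['m01']/M['m00']]); print('hull cen',C,'area r',np.sqrt(M['m00']/np.pi))
br=box&(hsv[...,0]>15)&(hsv[...,0]<35)&(hsv[...,1]>90)&(hsv[...,2]>60)&(W[...,2]>.127)
v,u=np.nonzero(br); Q=np.array([plane(c,a,b,.135)[:2] for a,b in zip(u,v)])*1000-C
a=np.degrees(np.arctan2(Q[:,1],Q[:,0])); rr=np.hypot(*Q.T); k=(rr>12)&(rr<21); a=a[k]; Q=Q[k]
z=np.exp(4j*np.radians(a)); print('brass n',k.sum(),'r',rr[k].mean(),'phase/tooth ang mod90',np.degrees(np.angle(z.mean()))/4%90,abs(z.mean()))
n,l,st,ce=cv2.connectedComponentsWithStats(br.astype(np.uint8))
for i in range(1,n):
    if st[i,4]>15:
        vv,uu=np.nonzero(l==i); q=np.array([plane(c,x,y,.135)[:2] for x,y in zip(uu,vv)]).mean(0)*1000; print(st[i,4],q.round(1),np.degrees(np.arctan2(*(q-C)[::-1])).round(1),np.hypot(*(q-C)).round(1))
# machine yaw from deck left edges & top image
d=(W[...,2]>.084)&(W[...,2]<.096)
# gear in tool frame
t=dict(c); t['extrinsics']=np.array(c['hand_eye']); T=world(t)*1000
b=(abs(T[...,1])<16)&(abs(T[...,2])<30)&(T[...,0]>-60)&(T[...,0]<-52+8)&(c['depth']>.05)
m=(np.hypot(T[...,1],T[...,2])<45)&(T[...,0]>-25)&(T[...,0]<0)&(hsv[...,0]>100)&(hsv[...,0]<130)&(hsv[...,1]>100)
print('flange x',np.median(T[m][:,0]),T[m].min(0),T[m].max(0)); q=T[m][:,1:]
f=(abs(T[...,1])<40)&(T[...,0]>-70)&(T[...,0]<-30)&(hsv[...,0]>100)&(hsv[...,0]<130)&(hsv[...,1]>100)&(abs(T[...,2])<30); q=T[f]
if len(q)>20: L=cv2.fitLine(q[:,1:].astype(np.float32),cv2.DIST_L2,0,.01,.01).ravel(); print('stripe',len(q),q.mean(0),np.degrees(np.arctan2(L[0],L[1])))
```

```text
rim 2315 538.1625366210938 -202.32257080078125 26.703350067138672 [ 511.61895917 -228.71761689] [ 564.67691901 -175.78263804] z 0.13450133604627962
hull cen [ 538.15749839 -202.32098633] area r 26.376316639030115
brass n 699 r 17.20073912549251 phase/tooth ang mod90 49.746100709578144 0.510836855665101
162 [ 549.1 -189.7] 49.1 16.7
227 [ 550.7 -212.9] -40.2 16.4
128 [ 525.3 -191.7] 140.4 16.7
188 [ 527.4 -214.9] -130.6 16.6
flange x -15.592260465866426 [-24.9597804  -33.47067821 -36.35379813] [-6.40518814 33.69709522  4.28169056]
stripe 952 [-55.12556685   0.48423093  -1.21931292] 178.6852
```

```bash
python3 -c "
from h import *
plan([.5372,-.2024,.185],-85.3)"
```

```text
sg 1 turn [3.43 0.01 0.01] shift after [ 52.9  21.1 -80.7] shift before turn [ 52.9  25.9 -79.3]
sg -1 turn [-1.7657e+02 -1.0000e-02  1.0000e-02] shift after [ 52.9 -21.1  80.7] shift before turn [ 52.9  25.9 -79.3]
q [ 0.53  0.01 -0.22  1.77  0.    1.36 -1.13] ee [ 0.455  -0.188   0.2379] F [ 0.9 -0.4 -2.4] open 0.0197 t 21.2
```

Emit:
{"op": "jog_arm", "data": {
  "moves": [
    [[255,0,0,0,3.4,0,0],[255,0,7,-27,0,0,0],[255,0,7,-27,0,0,0],[255,0,7,-27,0,0,0],[255,20,0,0,0,0,0],[255,20,0,0,0,0,0],[255,12,0,0,0,0,0],[255,0,0,0,0,0,0],[255,0,0,0,0,0,0],[255,0,0,0,0,0,0],[255,0,0,0,0,0,0],[255,0,0,0,0,0,0]]
  ]
}}

```text
time: 22.4
ee_pos: [0.5378, -0.2025, 0.1867]
orientation: [2.699, 1.57, -0.361]
ft_force: [-1.3, 1.0, -1.7]
opening: 0.0199
```

```bash
python3 -c "
from h import *
plan([.5372,-.2024,.131],-85.3)
c=grab('scene'); keep(c,'sc3'); save(c,'sc3',(150,160,330,340),3.3)"
```

```text
sg 1 turn [-0.03 -0.06 -0.03] shift after [55.7 -0.1  0.6] shift before turn [55.7 -0.1  0.6]
sg -1 turn [ 1.7997e+02 -4.0000e-02  9.0000e-02] shift after [55.7  0.1 -0.6] shift before turn [55.7 -0.1  0.6]
q [ 0.49  0.2  -0.24  1.67  0.05  1.28 -1.25] ee [ 0.5378 -0.2025  0.1867] F [-1.3  1.  -1.7] open 0.0199 t 22.4
```

View pics/sc3.png

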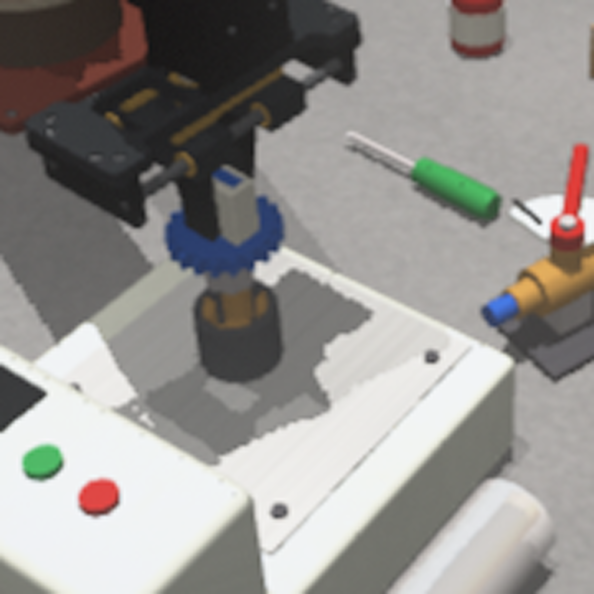

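The stem hangs centred over the socket. I lower slowly past the spline-contact height (reported z about 0.162).

Emit:
{"op": "jog_arm", "data": {
  "moves": [
    [[255,8,0,0.5,0,0,0],[255,8,0,0,0,0,0],[255,6,0,0,0,0,0],[255,4,0,0,0,0,0],[255,3,0,0,0,0,0],[255,0,0,0,0,0,0],[255,0,0,0,0,0,0]]
  ]
}}

```text
time: 23.15
ee_pos: [0.5371, -0.2024, 0.1571]
orientation: [-3.129, 1.571, 0.094]
ft_force: [1.0, 0.1, -1.2]
opening: 0.0195
```

It's past the teeth (0.157) with no contact force, so the splines have meshed. I continue down to the seat.

Emit:
{"op": "jog_arm", "data": {
  "moves": [
    [[255,5,0,0,0,0,0],[255,5,0,0,0,0,0],[255,5,0,0,0,0,0],[255,4,0,0,0,0,0],[255,3,0,0,0,0,0],[255,2,0,0,0,0,0],[255,1,0,0,0,0,0],[255,0,0,0,0,0,0],[255,0,0,0,0,0,0]]
  ]
}}

```text
time: 24.05
ee_pos: [0.5371, -0.2024, 0.133]
orientation: [2.607, 1.57, -0.453]
ft_force: [-3.9, 0.9, 8.2]
opening: 0.0195
```

Emit:
{"op": "jog_arm", "data": {
  "moves": [
    [[255,1,0,0,0,0,0],[255,1,0,0,0,0,0],[255,1,0,0,0,0,0],[255,0,0,0,0,0,0],[255,0,0,0,0,0,0]]
  ]
}}

```text
time: 24.55
ee_pos: [0.5372, -0.2024, 0.1309]
orientation: [2.53, 1.57, -0.531]
ft_force: [-7.6, 2.3, 14.6]
opening: 0.0196
```

Emit:
{"op": "jog_arm", "data": {
  "moves": [
    [[255,0,0,0.6,0,0,0],[255,1,0,0,0,0,0],[255,1,0,0,0,0,0],[255,0,0,0,0,0,0],[255,0,0,0,0,0,0],[255,0,0,0,0,0,0]]
  ]
}}

```text
time: 25.15
ee_pos: [0.5371, -0.2024, 0.1308]
orientation: [2.647, 1.568, -0.413]
ft_force: [-11.7, 4.3, 28.8]
opening: 0.0196
```

Run:
```python
from h import *
plan([.5372,-.2024,.131],-85.3)
c=grab('scene'); keep(c,'sc4'); W=world(c); hsv=cv2.cvtColor(c['pixels'],cv2.COLOR_RGB2HSV)
a=cv2.resize(c['pixels'][190:280,190:280],(400,400),interpolation=cv2.INTER_CUBIC); b=cv2.resize(c['pixels'][190:280,290:380],(400,400),interpolation=cv2.INTER_CUBIC)
cv2.imwrite('pics/sc4.png',np.hstack([a,b])[:,:,::-1])
m=(hsv[...,0]>100)&(hsv[...,0]<130)&(hsv[...,1]>100)&(np.hypot(W[...,0]-.538,W[...,1]+.202)<.045); q=W[m]; print(m.sum(),np.percentile(q[:,2],[2,25,50,75,98]).round(4))
s=sense(); print(s['ft_force'],s['ee_pos'],s['opening'],s['time'])
```

```text
sg 1 turn [-0.03 -0.13 -0.07] shift after [-0.2  0.  -0.1] shift before turn [-0.2  0.  -0.1]
sg -1 turn [ 1.7997e+02 -1.1000e-01  2.0000e-01] shift after [-0.2 -0.   0.1] shift before turn [-0.2  0.  -0.1]
q [ 0.49  0.24 -0.24  1.74  0.06  1.17 -1.26] ee [ 0.5371 -0.2024  0.1308] F [-11.7   4.3  28.8] open 0.0196 t 25.15
378 [0.1347 0.1428 0.1452 0.1463 0.1878]
[-12.85955001   4.13322191  28.75432757] [ 0.53707312 -0.20238362  0.13075202] 0.020050468734989505 25.2
```

View pics/sc4.png

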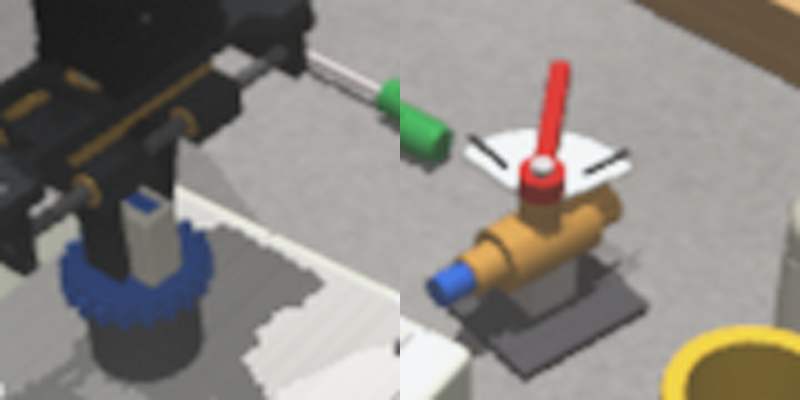

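The gear is hard against its stop: pressing further raised the force from 15 to 29 N while z stayed at 0.1308. The flange top is at about 0.146 (0.147 expected), and the lever is on its mark. I hand in.

```bash
python3 -c "
from h import *
print(job_done()); s=sense(); print(s['ee_pos'],s['ft_force'],s['opening'],s['time'])"
```

```text
the job is handed in; nothing more can be done
None
the job is handed in; nothing more can be done
```

The valve is at its yellow half-open mark, and the blue gear is fully home in the socket, still gripped and pressed down. I handed the job in at about 25 s.

**Valve:** The lever measures 123.6°, and the midpoint between the two black marks is 124.0–124.6°, so it is within about 1° of half-open. It covers the yellow mark, and a last picture at the end still showed it between the two black marks.

**Gear:** The splines meshed with no contact force. The flange is on the rim: pressing further raised the vertical force from 15 to 29 N while the height stayed at 0.1308. The flange top measured about 0.146, against 0.147 expected. The gripper opening is 19.6–20 mm on the bar, and a sideways force of about 13 N remained.

**What disagreed:** The fingertips lie 19 mm behind the reported TCP, where the text says 19 mm ahead. Because of this my first pinch closed on air above the lever, touching nothing. I confirmed the offset in two camera views and allowed 38 mm for it in every later height.

**Not checked:** I did not measure the orange gear and the other bench items again after the moves. I saw no sign of contact with any of them. The hand-in gave no verdict, and no state could be read after it.

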